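# Free the stuck microscope eyepiece

### The arm

A 6-joint arm with a two-finger parallel gripper is mounted at the origin on the work surface. World frame = base frame: x ahead of the robot, y to its left, z up, the work surface at z = 0. Lengths are in mm, angles in rad, forces in N, time in s.
With the tool pointing down it reaches from about 400 to 925 mm from the base axis. Payload 12.5 kg.
Tool frame: the origin (TCP) lies midway between the tips of the shut fingers; the grasp point (between the pads) lies 19 mm behind it; z points along the fingers, y is the line along which they close (so a half turn about z gives the same grasp; the last joint's range is limited). The gripper opens to 95 mm and grips with 3 to 60 N. Pads are 20 mm wide; open, the fingers measure 119 mm over their backs; the gripper's body (75 mm by 180 mm) begins 59 mm behind the grasp point.
Start: joints at [1.185, 0.491, 1.559, -0, 1.092, -0.106], TCP at [172.585, 600.717, 214.661] pointing down, gripper open.
Joint ranges: [-3.1, 3.1], [-0.84, 2.19], [0.05, 2.79], [-1.13, 4.28], [0.06, 2.93], [-2.69, 2.69]. Speed limits (rad/s): [2.22, 2.22, 2.79, 3.14, 3.14, 3.14].

### API

Orientations are given as [roll, pitch, yaw] about the fixed x, y, z axes, in that order (R = Rz(yaw) Ry(pitch) Rx(roll)).
In Python, from cell import env gives the robot as it stands.
- The arm moves only by the tool arm_command, never from a script. Its argument "targets" is a list of rows, each a list of 5 numbers: the shift along the tool's x, y, z in mm, then the turn about the tool's z in degrees, then the opening, from 0 (shut) to 1 (fully open). In form: [[tx, ty, tz, roll, fingers], ...]. A call has 1 to 5 rows; each row is the pose to reach, as a shift and turn from the pose commanded when the call began, along the tool's axes at that moment; what a row does not reach only later rows make up. A row lasts 1/10 s, in which the tool goes at most 50 mm and 8.59 degrees, less where a joint would pass 70% of its speed; a pose out of reach is approached as far as the arm can. A call with a gripper value outside its range is refused whole. The fingers move at their own pace and stop on an object; the grip force is fixed at half the most. Time passes only in rows, so rows that repeat a pose let the fingers close. It gives the time, the measured TCP pose, the force, the opening and the grip force at its end, in the units of the state.
- env.state(): the state, without advancing time (a new reading comes with each control period).
- env.read_camera(name): name is "scene" or "top" or "wrist"; returns a dict with "frame" (420x560x3 uint8, red, green, blue), "vertical_fov" (degrees; the focal length in pixels is half the picture's height over the tangent of half this angle, whatever the lens; pixels are square), "cx", "cy" (the principal point, pixels), "world_from_camera" (4x4, takes a point from camera to world coordinates); the wrist camera has in their place "hand_eye" (4x4, takes a point from camera to tool coordinates, whose origin is the TCP and whose axes are the flange's). Camera axes: x right, y down, z forward; pixel columns grow to the right and rows downward; lengths in mm; the calibration is good to about 2 mm. A picture is of the moment at which its call begins: read the wrist's pose just before it. There is no depth.
- env.job_done(): hands the job in; it is judged then, once.
The state is a dict: "t": time; "joints": joint angles; "qvel": joint speeds; "tau": joint torques, N m; "eef_pos": TCP position; "tcp_rot": TCP orientation; "ft_force": force on the tool from outside, world axes, zero at the start; "moment": the same for the moment, N m; "opening": opening from 0.0 (shut) to 1.0 (fully open); "grip_force": force on a finger pad.
Only numpy, scipy, OpenCV 4.12 (cv2) and the standard library are available. Lean on these libraries where they do the work, as an engineer would, in place of code of your own. Each camera call takes 0.05 s, during which the arm holds its last target. There are 200 camera calls.

### The job

The blue-banded microscope eyepiece is stuck in its aluminium mount. Work it loose while easing it upward: twist it about 30 degrees anticlockwise seen from above, then back past the start to about 30 degrees clockwise, and from there draw it straight up out of the mount. Set it down (do not drop it) upright in the middle of the blue tray, let go, and leave the orange-banded eyepiece where it is.

Things in the scene. Friction and masses are not known exactly. Their poses are not given: they have to be found in the camera images.
- eyepiece: Stuck eyepiece, BLUE flange and top ring, 120 g. From its origin (centre of the underside) up along z: steel barrel 30 mm dia to 24; flange 42 dia to 30; round black grip 38 dia to 76 (grip here, fingers any way round). Its x axis points to a white mark, at first within 3 degrees of the mount's black line. Held by friction: 12 to 25 N pulled straight, clearly less while being turned.
- mount: Fixed aluminium block, 80 x 80 x 45 mm tall, holding the blue eyepiece by sprung pads in its bore. Origin: centre of the underside, below the bore. The flange rests on its top, so the eyepiece's origin starts 21 mm above this one; the pads let go after a 20 mm rise, the barrel is out at 24. x, y square to the sides; a black line on top points to the +x +y corner.
- tray: Fixed blue open tray with a black rubber floor, 130 x 130 mm outside, 20 mm high, walls 5 mm, inner floor 5 mm above its origin (centre of its underside).
- eyepiece_orange: Eyepiece like the other (76 mm tall, 42 mm over the flange, same origin and axes) but with ORANGE flange and top ring, standing in a like mount of its own, its top 97 mm above the table. To be left alone.
Not all that is in view belongs to the job. Leave any pink or turquoise look-alike of the mount alone.

How it is judged:
By the outcome, as a careful person would: the job done as asked, in the order asked, and still so for the second after the job is handed in, with the robot touching nothing.
It also fails if it takes over 45 s, if anything falls off the work surface, if the arm or the gripper's body presses on something with over 40 N, if the wrist force passes 120 N, or if a joint passes its speed limit or range.

## Working session

There is one attempt and no reset: what is moved stays moved. The work goes in short steps, Python scripts to look and compute and a tool call to move; the robot and the scene stay as the last step left them, time stands still between calls to the robot, and variables do not carry over. Pictures are saved under pics/ and viewed, at most 10 in all, crops included, and the job is handed in when it is done.

Besides the shell and the picture viewer there is one more tool, called after "Emit:" as a command line: name --pt "numbers of a row" for each row, then --argument value for the rest. arm_command: Moves the arm, as the interface text tells. Its arguments: {"type":"object","properties":{"targets":{"type":"array","items":{"type":"array","items":{"type":"number"}}}},"required":["targets"]}

```bash
mkdir -p pics
cat > h.py <<'E'
import numpy as np, cv2
from cell import env
def shot(n,name=None):
    c=env.read_camera(n)
    if name: cv2.imwrite('pics/'+name,c['frame'][:,:,::-1])
    return c
def ray(c,u,v,z,T=None):
    f=c['frame'].shape[0]/2/np.tan(np.radians(c['vertical_fov'])/2)
    T=np.array(c['world_from_camera']) if T is None else T
    d=T[:3,:3]@[(u-c['cx'])/f,(v-c['cy'])/f,1]
    return T[:3,3]+d*(z-T[2,3])/d[2]
E
python3 - <<'E'
from h import *
s=env.state(); print(s)
a=shot('top','t0.png'); b=shot('scene','s0.png')
print(a['world_from_camera'],a['vertical_fov'])
hsv=cv2.cvtColor(a['frame'],cv2.COLOR_RGB2HSV)
m=cv2.inRange(hsv,(95,90,40),(130,255,255))
n,l,st,ce=cv2.connectedComponentsWithStats(m)
for i in range(1,n):
    if st[i,4]>15: print(st[i],ce[i].round(1),ray(a,*ce[i],40).round(1))
im=np.hstack([a['frame'],b['frame']])
E
```

```text
{'t': 0.0, 'joints': array([ 1.18540127e+00,  4.91517678e-01,  1.55946780e+00,  2.76378060e-06,
        1.09166599e+00, -1.05621330e-01]), 'qvel': array([ 0.00078081,  0.00337167,  0.00017685, -0.00114263,  0.00124134,
       -0.00010548]), 'tau': array([ 6.06727172e-04, -6.12658238e+01, -2.58184111e+01,  6.92920899e-02,
        4.81616892e-02, -9.06481546e-05]), 'eef_pos': array([172.48421633, 600.47353964, 214.08144131]), 'tcp_rot': array([-3.14053999e+00, -1.14063489e-04,  2.86181759e+00]), 'ft_force': array([ 0.41639724,  0.18074361, -0.40924469]), 'moment': array([ 0.01081744, -0.00282935,  0.05240622]), 'grip_force': 0.0, 'opening': 1.0036716955305158}
[[-2.08644853e-02 -9.93794204e-01  1.09260027e-01  2.65366110e+02]
 [-9.99727664e-01  1.95957644e-02 -1.26729427e-02 -1.21835857e+02]
 [ 1.04532633e-02 -1.09494686e-01 -9.93932414e-01  1.37979153e+03]
 [ 0.00000000e+00  0.00000000e+00  0.00000000e+00  1.00000000e+00]] 50.637417419369925
[428  54   9   9  32] [432.2  57.8] [ 896.1 -631.2   40. ]
[ 512   67   48   54 2324] [536.3  92.7] [ 775.8 -953.6   40. ]
[423  74  11  13  49] [427.9  79.9] [ 823.3 -613.5   40. ]
[296  87   5   6  27] [297.8  89.6] [ 798.6 -202.4   40. ]
[193 132  55  53 328] [221.6 158.5] [582.8  37.4  40. ]
[ 22 143   6  43  93] [ 24.5 164.2] [576.2 638.7  40. ]
[ 27 146   7  42  89] [ 30.3 166.5] [568.4 620.6  40. ]
[ 33 148   7  41  85] [ 35.8 167.8] [564.3 604.1  40. ]
[ 519  170   41   50 1882] [540.3 194.4] [ 452.3 -938.6   40. ]
[319 185  15  16 134] [325.6 192.6] [ 470.7 -279.2   40. ]
```

View pics/t0.png

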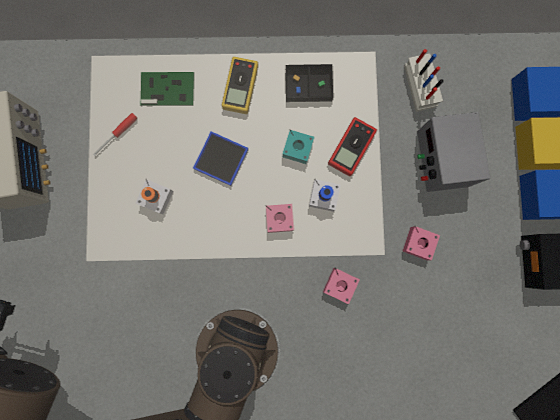

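View pics/s0.png

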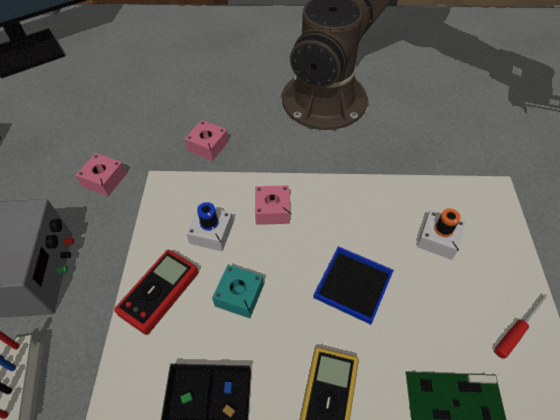

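Candidates in the top view: blue-ringed eyepiece in a grey aluminium mount at (326,192), orange-ringed eyepiece in a like mount at (150,194), and empty pink or turquoise look-alike mounts at (279,218), (341,286), (422,243) and (298,146). The blue ring in an aluminium mount at (326,192) fits the description. The tray is at (221,158). I'll confirm with an enlarged crop and measure.

Run:
```python
from h import *
def blobs(c,box):
    hsv=cv2.cvtColor(c['frame'],cv2.COLOR_RGB2HSV)
    m=cv2.inRange(hsv,(105,130,50),(130,255,255)); k=np.zeros_like(m); x0,y0,x1,y1=box; k[y0:y1,x0:x1]=255
    return m&k
a=shot('top'); b=shot('scene')
for c,bt,be in((a,(185,125,255,190),(305,170,350,215)),(b,(305,240,400,330),(185,195,225,240))):
    m=blobs(c,bt); p=cv2.findNonZero(m); r=cv2.minAreaRect(p); 
    pts=np.array([ray(c,u,v,20)[:2] for u,v in cv2.boxPoints(r)]); q=cv2.minAreaRect(pts.astype(np.float32)); print('tray',r,q)
    m=blobs(c,be); n,l,st,ce=cv2.connectedComponentsWithStats(m)
    for i in range(1,n):
        if st[i,4]>5: print(st[i],ce[i],[ray(c,*ce[i],z).round(1) for z in (97,48)])
A=cv2.resize(a['frame'][150:230,285:365],(400,400),interpolation=2);B=cv2.resize(b['frame'][185:265,170:250],(400,400),interpolation=2)
cv2.imwrite('pics/c1.png',np.hstack([A,B])[:,:,::-1])
```

```text
tray ((220.26712036132812, 157.71231079101562), (41.95962142944336, 40.80097198486328), 24.443954467773438) ((590.6224365234375, 44.121238708496094), (134.708984375, 128.98193359375), 64.26428985595703)
[319 186  14  13 101] [326.03960396 192.11881188] [array([ 463.3, -273.8,   97. ]), array([ 470.9, -279.6,   48. ])]
tray ((353.45892333984375, 283.8904113769531), (64.13945770263672, 58.34621047973633), 24.443954467773438) ((595.9622192382812, 40.21141052246094), (137.25140380859375, 139.95770263671875), 62.612735748291016)
[198 203  17  17 198] [205.94444444 210.92424242] [array([ 472.2, -273.7,   97. ]), array([ 438.2, -284.6,   48. ])]
[213 219   5   9  15] [215.73333333 223.86666667] [array([ 504.8, -249.1,   97. ]), array([ 472.9, -258.4,   48. ])]
[200 223  12   7  25] [205.32 227.36] [array([ 514. , -269.9,   97. ]), array([ 482.7, -280.6,   48. ])]
```

View pics/c1.png

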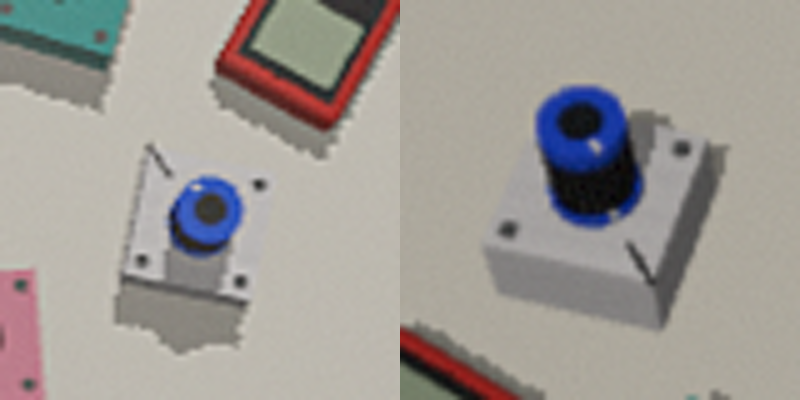

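The crop confirms it: blue ring and flange in an aluminium mount, with the black line at the upper left of the top view. Now I'll work out the transit legs.

```bash
cat >> h.py <<'E'
def shift(dxyz,yaw):
    c,s=np.cos(yaw),np.sin(yaw); R=np.array([[c,s,0],[s,-c,0],[0,0,-1]]); return (R.T@dxyz).round(1)
E
python3 - <<'E'
from h import *
P=np.array([(172.6,600.7,214.7),(340,420,215),(470,210,215),(500,-30,215),(466,-274,215)])
for i in range(4): print(shift(P[i+1]-P[i],2.862-np.radians(25*i)))
E
```

```text
[-210.8 -127.5   -0.3]
[-235.9  -73.1    0. ]
[-231.5  -70.1    0. ]
[-244.6  -29.7    0. ]
```

Emit:
arm_command --pt "-42 -25.5 0 5 1" --pt "-84 -51 0 10 1" --pt "-126.5 -76.5 0 15 1" --pt "-168.5 -102 0 20 1" --pt "-211 -127.5 0 25 1"

```text
t: 0.7
eef_pos: [341.1, 418.3, 214.7]
tcp_rot: [3.141, 0.0, 2.422]
ft_force: [0.5, 0.3, 0.3]
opening: 1.0
grip_force: 0.0
```

Emit:
arm_command --pt "-47 -14.5 0 5 1" --pt "-94 -29 0 10 1" --pt "-141.5 -44 0 15 1" --pt "-189 -58.5 0 20 1" --pt "-236 -73 0 25 1"

```text
t: 1.2
eef_pos: [471.0, 208.0, 214.7]
tcp_rot: [3.141, -0.0, 1.986]
ft_force: [0.1, 0.8, 0.3]
opening: 1.0
grip_force: 0.0
```

Emit:
arm_command --pt "-46 -14 0 5 1" --pt "-92.5 -28 0 10 1" --pt "-139 -42 0 15 1" --pt "-185 -56 0 20 1" --pt "-231.5 -70 0 25 1"

```text
t: 1.7
eef_pos: [500.2, -32.0, 214.7]
tcp_rot: [3.141, -0.0, 1.549]
ft_force: [1.0, 0.5, 0.4]
opening: 0.997
grip_force: 0.0
```

Emit:
arm_command --pt "-49 -6 0 5 1" --pt "-98 -12 0 10 1" --pt "-147 -18 0 15 1" --pt "-196 -24 0 20 1" --pt "-244.5 -29.5 0 25 1"

```text
t: 2.2
eef_pos: [465.7, -276.0, 214.6]
tcp_rot: [3.142, -0.0, 1.113]
ft_force: [-0.0, 0.8, 0.2]
opening: 1.001
grip_force: 0.0
```

Emit:
arm_command --pt "0 0 0 0 1" --pt "0 0 0 0 1"

```text
t: 2.4
eef_pos: [466.0, -274.7, 214.2]
tcp_rot: [-3.141, -0.0, 1.115]
ft_force: [-0.0, -0.1, 0.5]
opening: 0.998
grip_force: 0.0
```

```bash
cat >> h.py <<'E'
from scipy.spatial.transform import Rotation as Ro
def wshot(name):
    s=env.state(); c=shot('wrist',name); T=np.eye(4); T[:3,:3]=Ro.from_euler('xyz',s['tcp_rot']).as_matrix(); T[:3,3]=s['eef_pos']
    return s,c,T@np.array(c['hand_eye'])
E
python3 - <<'E'
from h import *
s,c,T=wshot('w1.png'); print(s['eef_pos'],s['tcp_rot'],s['joints'],T.round(3))
hsv=cv2.cvtColor(c['frame'],cv2.COLOR_RGB2HSV); m=cv2.inRange(hsv,(105,130,50),(130,255,255))
n,l,st,ce=cv2.connectedComponentsWithStats(m)
for i in range(1,n):
    if st[i,4]>50: print(st[i],ce[i],ray(c,*ce[i],97,T).round(1))
E
```

```text
[ 465.95443877 -274.65476686  214.20437913] [-3.14078004e+00 -4.08238398e-04  1.11477694e+00] [-6.54886546e-01  3.72562682e-01  1.76544563e+00  2.83991137e-04
  1.00446161e+00 -1.99019809e-01] [[ 8.98000e-01 -4.27000e-01 -1.08000e-01  4.97270e+02]
 [-4.40000e-01 -8.71000e-01 -2.20000e-01 -2.13442e+02]
 [ 0.00000e+00  2.45000e-01 -9.70000e-01  3.83277e+02]
 [ 0.00000e+00  0.00000e+00  0.00000e+00  1.00000e+00]]
[ 261  174   41   48 1048] [280.9971374  199.47232824] [ 468.3 -273.6   97. ]
```

View pics/w1.png

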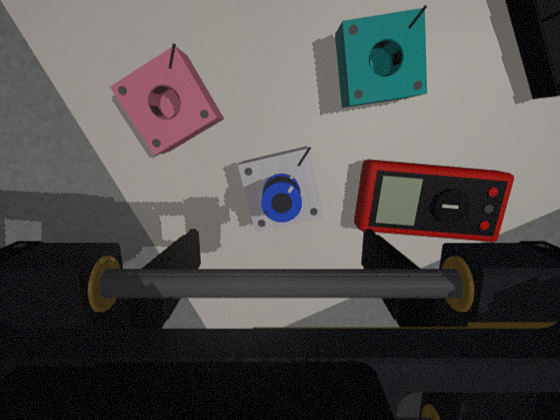

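Confirmed from the wrist: the blue ring in its aluminium mount is at (281,200), with the black line towards (305,155). It lies at about (467.5, -274.5). Descending.

Emit:
arm_command --pt "0.7 1.3 35 0 1" --pt "0.7 1.3 75 0 1" --pt "0.7 1.3 115 0 1" --pt "0.7 1.3 145 0 1" --pt "0.7 1.3 158 0 1"

```text
t: 2.95
eef_pos: [467.5, -271.8, 54.5]
tcp_rot: [-3.138, -0.001, 1.119]
ft_force: [0.8, 0.1, 0.0]
opening: 1.001
grip_force: 0.0
```

Emit:
arm_command --pt "0 0 0 0 1" --pt "0 0 0 0 0.7" --pt "0 0 0 0 0.55" --pt "0 0 0 0 0.5" --pt "0 0 0 0 0.45"

```text
t: 3.45
eef_pos: [468.2, -274.1, 57.5]
tcp_rot: [3.14, 0.0, 1.116]
ft_force: [-0.3, -0.5, -0.0]
opening: 0.722
grip_force: 0.0
```

Run:
```python
from h import *
s,c,T=wshot('w2.png'); print(s['eef_pos'],s['tcp_rot'],s['ft_force'],s['opening'],s['grip_force'])
```

```text
[ 468.203523   -274.12671498   57.47889151] [3.14016500e+00 1.90088541e-04 1.11648777e+00] [-0.31103202 -0.46030239 -0.03754915] 0.7221015401698896 0.0
```

View pics/w2.png

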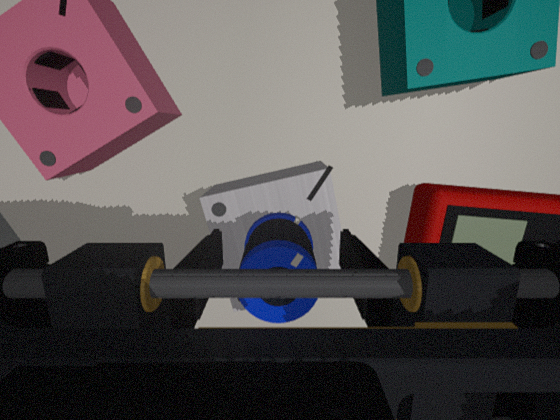

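The blue ring, centre (278,282), sits between the fingers. A quick check of the offset before closing.

Run:
```python
from h import *
s,c,T=wshot(None); p=ray(c,278.5,282.5,97,T); print(p, shift(p-s['eef_pos'],s['tcp_rot'][2]),s['opening'])
```

```text
[ 468.02442994 -274.63379658   97.        ] [ -0.5   0.2 -39.7] 0.6768826582207603
```

Centred. Closing.

Emit:
arm_command --pt "-0.5 0 0 0 0" --pt "-0.5 0 0 0 0" --pt "-0.5 0 0 0 0" --pt "-0.5 0 0 0 0" --pt "-0.5 0 0 0 0"

```text
t: 4.05
eef_pos: [467.2, -274.1, 56.6]
tcp_rot: [-3.14, -0.0, 1.116]
ft_force: [-3.5, 1.0, 3.6]
opening: 0.398
grip_force: 30.0
```

Emit:
arm_command --pt "0 0 0 0 0" --pt "0 0 0 0 0" --pt "0 0 0 0 0"

```text
t: 4.35
eef_pos: [467.2, -274.1, 56.6]
tcp_rot: [-3.14, -0.0, 1.117]
ft_force: [-4.9, 1.0, 4.5]
opening: 0.394
grip_force: 30.0
```

Emit:
arm_command --pt "0 0 0 -3 0" --pt "0 0 -0.3 -6 0" --pt "0 0 -0.7 -9 0" --pt "0 0 -1.1 -12 0" --pt "0 0 -1.5 -15 0"

```text
t: 4.85
eef_pos: [467.2, -274.1, 57.3]
tcp_rot: [-3.14, -0.001, 1.38]
ft_force: [-2.9, -0.4, -6.7]
opening: 0.395
grip_force: 30.0
```

Emit:
arm_command --pt "0 0 -0.4 -3 0" --pt "0 0 -0.8 -6 0" --pt "0 0 -1.2 -9 0" --pt "0 0 -1.6 -12 0" --pt "0 0 -2 -15 0"

```text
t: 5.35
eef_pos: [466.8, -273.9, 59.0]
tcp_rot: [-3.139, -0.002, 1.642]
ft_force: [-4.0, -0.1, -8.1]
opening: 0.401
grip_force: 30.0
```

Emit:
arm_command --pt "0 0 0 0 0"

```text
t: 5.45
eef_pos: [466.7, -273.9, 59.1]
tcp_rot: [-3.139, -0.002, 1.641]
ft_force: [-3.7, -0.4, -9.9]
opening: 0.4
grip_force: 30.0
```

Run:
```python
from h import *
s,c,T=wshot('w3.png'); print(s['eef_pos'],s['tcp_rot'],s['ft_force'],s['moment'],s['opening'],s['grip_force'])
```

```text
[ 466.74004553 -273.88692156   59.06561573] [-3.13921231e+00 -1.89681793e-03  1.64085027e+00] [-3.69152147 -0.37633772 -9.8839137 ] [-0.15917389  1.02939465  0.02765889] 0.3996884802834223 29.996768832206726
```

View pics/w3.png

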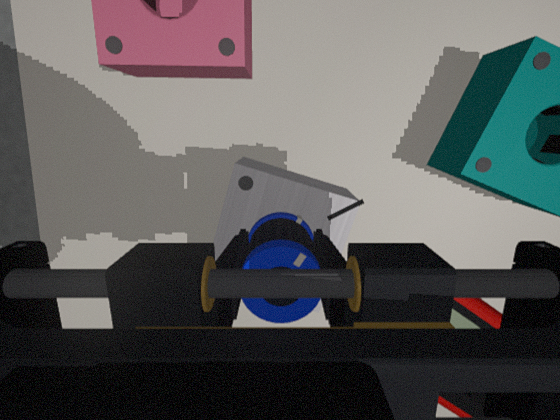

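The white mark stays at (300,260), the same place relative to the fingers as before, so the eyepiece turned with them by 30°. Now back 60° while easing upward.

Emit:
arm_command --pt "0 0 0 3 0" --pt "0 0 -0.3 6 0" --pt "0 0 -0.8 9 0" --pt "0 0 -1.3 12 0" --pt "0 0 -1.8 15 0"

```text
t: 6.0
eef_pos: [467.3, -273.8, 61.2]
tcp_rot: [-3.14, -0.001, 1.375]
ft_force: [-2.7, 1.6, -11.3]
opening: 0.397
grip_force: 30.0
```

Emit:
arm_command --pt "0 0 -0.6 3 0" --pt "0 0 -1.2 6 0" --pt "0 0 -1.8 9 0" --pt "0 0 -2.4 12 0" --pt "0 0 -3 15 0"

```text
t: 6.5
eef_pos: [467.7, -274.1, 64.2]
tcp_rot: [-3.141, -0.0, 1.113]
ft_force: [-0.5, 0.8, -13.2]
opening: 0.398
grip_force: 30.0
```

Emit:
arm_command --pt "0 0 -0.6 3 0" --pt "0 0 -1.2 6 0" --pt "0 0 -1.8 9 0" --pt "0 0 -2.4 12 0" --pt "0 0 -3 15 0"

```text
t: 7.0
eef_pos: [467.9, -274.2, 67.3]
tcp_rot: [-3.141, -0.0, 0.851]
ft_force: [-0.0, -0.3, -12.9]
opening: 0.398
grip_force: 30.0
```

Emit:
arm_command --pt "0 0 -0.6 3 0" --pt "0 0 -1.2 6 0" --pt "0 0 -1.8 9 0" --pt "0 0 -2.4 12 0" --pt "0 0 -3 15 0"

```text
t: 7.5
eef_pos: [467.9, -274.3, 70.3]
tcp_rot: [-3.142, -0.0, 0.589]
ft_force: [1.5, -0.4, -12.1]
opening: 0.399
grip_force: 30.0
```

Run:
```python
from h import *
s,c,T=wshot('w4.png'); print(s['eef_pos'],s['tcp_rot'],s['ft_force'],s['moment'],s['opening'],s['grip_force'])
```

```text
[ 467.93084518 -274.33252859   70.29894499] [-3.14152137e+00 -2.14902438e-04  5.89223261e-01] [  1.47196849  -0.37692824 -12.07934018] [-0.20521671  0.13957913  0.1364886 ] 0.3985022591977527 29.997503757476807
```

View pics/w4.png

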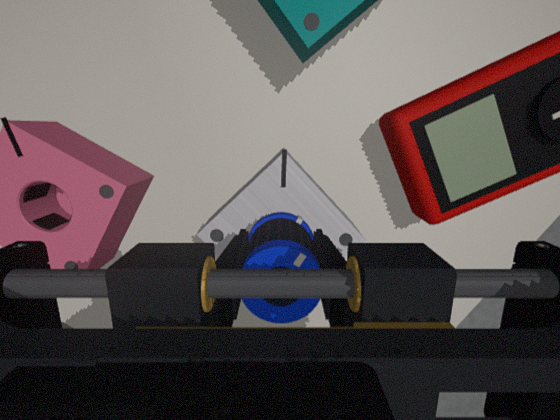

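The mark is still at (300,260) while the black line has swung round to (284,168): 30° clockwise with no slip. Now straight up.

Emit:
arm_command --pt "0 0 -1 0 0" --pt "0 0 -2 0 0" --pt "0 0 -3.5 0 0" --pt "0 0 -5 0 0" --pt "0 0 -7 0 0"

```text
t: 8.05
eef_pos: [468.2, -274.7, 78.7]
tcp_rot: [3.14, -0.001, 0.593]
ft_force: [0.6, -0.1, -1.2]
opening: 0.39
grip_force: 30.0
```

Emit:
arm_command --pt "0 0 -2 0 0" --pt "0 0 -5 0 0" --pt "0 0 -8 0 0" --pt "0 0 -12 0 0" --pt "0 0 -16 0 0"

```text
t: 8.55
eef_pos: [467.8, -274.4, 94.4]
tcp_rot: [3.141, -0.0, 0.593]
ft_force: [-0.4, -0.3, -1.1]
opening: 0.395
grip_force: 30.0
```

Emit:
arm_command --pt "0 0 -8 0 0" --pt "0 0 -18 0 0" --pt "0 0 -30 0 0" --pt "0 0 -42 0 0" --pt "0 0 -50 0 0"

```text
t: 9.05
eef_pos: [468.0, -274.6, 145.5]
tcp_rot: [3.14, -0.001, 0.593]
ft_force: [0.4, 0.4, -0.9]
opening: 0.397
grip_force: 30.0
```

Run:
```python
from h import *
s,c,T=wshot('w5.png'); print(s['eef_pos'],s['tcp_rot'],s['ft_force'],s['joints'])
hsv=cv2.cvtColor(c['frame'],cv2.COLOR_RGB2HSV); m=cv2.inRange(hsv,(105,130,50),(130,255,255)); print(cv2.boundingRect(m[:,200:360]))
for p in ((530,-110,142),(592.5,42,142)): print(shift(np.array(p)-s['eef_pos'],s['tcp_rot'][2]))
```

```text
[ 467.96184221 -274.55890567  145.45065905] [ 3.14031384e+00 -5.13040039e-04  5.92900027e-01] [ 0.42493619  0.37055382 -0.8669731 ] [-6.52392653e-01  4.58790500e-01  1.83949230e+00  1.03433754e-04
  8.41934132e-01  3.25435139e-01]
(42, 212, 78, 111)
[ 143.4 -101.8    3.5]
[ 280.2 -192.9    3.5]
```

View pics/w5.png

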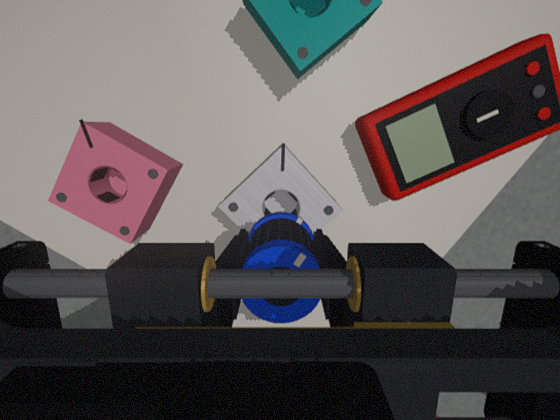

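The eyepiece is out, with the bore visible at (281,203). Moving to the tray, stopping 120 mm short for a measurement.

Emit:
arm_command --pt "20 -14 0 0 0" --pt "55 -38 0 0 0" --pt "92 -64 0 0 0" --pt "128 -88 0 0 0" --pt "160 -110 0 0 0"

```text
t: 9.6
eef_pos: [539.4, -91.9, 144.0]
tcp_rot: [-3.142, -0.0, 0.593]
ft_force: [1.0, 0.3, -1.5]
opening: 0.397
grip_force: 30.0
```

Emit:
arm_command --pt "16 -11 0 0 0" --pt "24 -16 0 0 0" --pt "24 -16 0 0 0" --pt "24 -16 0 0 0"

```text
t: 10.0
eef_pos: [549.6, -67.8, 143.9]
tcp_rot: [-3.141, 0.0, 0.593]
ft_force: [-0.2, -0.4, -1.0]
opening: 0.393
grip_force: 30.0
```

Run:
```python
from h import *
s,c,T=wshot('w6.png'); print(s['eef_pos'],s['tcp_rot'])
hsv=cv2.cvtColor(c['frame'],cv2.COLOR_RGB2HSV); m=cv2.inRange(hsv,(105,130,50),(130,255,255))
n,l,st,ce=cv2.connectedComponentsWithStats(m)
for i in range(1,n):
    if st[i,4]>100: print(i,st[i],ce[i])
def rect(c,m,T=None):
    h=cv2.convexHull(cv2.findNonZero(m))[:,0]
    return cv2.minAreaRect(np.array([ray(c,u,v,20,T)[:2] for u,v in h],np.float32))
i=max(range(1,n),key=lambda i:st[i,4] if st[i,1]<200 else 0)
print('wrist',rect(c,(l==i).astype(np.uint8),T))
```

```text
[549.62960127 -67.78032559 143.85177398] [-3.14145414e+00  2.38947628e-04  5.92604778e-01]
1 [ 102    0  200  191 5183] [190.26857033  86.04206058]
3 [248 212  49  31 289] [271.1384083  220.60207612]
5 [ 242  239   78   30 1609] [279.3536358  255.69857054]
6 [ 241  298   79   25 1265] [279.99051383 309.06640316]
wrist ((592.7574462890625, 42.97916793823242), (128.74237060546875, 128.90306091308594), 64.3603286743164)
```

View pics/w6.png

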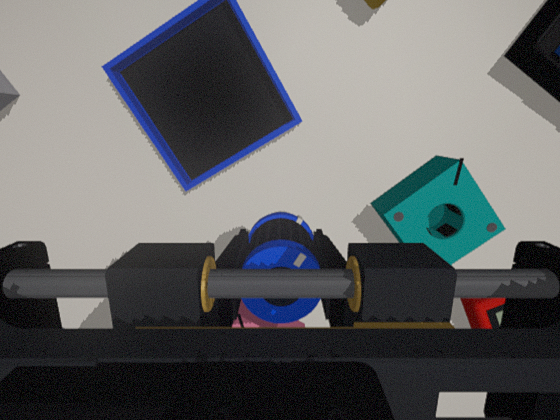

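The whole tray is in view, its centre near (200,92), which is (592.8, 43). Moving above it.

Emit:
arm_command --pt "18 -12.5 0 0 0" --pt "48 -33.5 0 0 0" --pt "76 -53 0 0 0" --pt "92 -64 0 0 0" --pt "97.5 -68 0 0 0"

```text
t: 10.55
eef_pos: [593.1, 44.2, 143.8]
tcp_rot: [-3.142, -0.0, 0.593]
ft_force: [-0.2, -1.2, -0.8]
opening: 0.396
grip_force: 30.0
```

Emit:
arm_command --pt "0 0 15 0 0" --pt "0 0 40 0 0" --pt "0 0 65 0 0" --pt "0 0 80 0 0" --pt "0 0 90 0 0"

```text
t: 11.05
eef_pos: [592.2, 42.3, 52.7]
tcp_rot: [-3.141, 0.001, 0.591]
ft_force: [0.3, 0.4, -1.1]
opening: 0.396
grip_force: 30.0
```

Emit:
arm_command --pt "0 0 2 0 0" --pt "0 0 4 0 0" --pt "0 0 6 0 0" --pt "0 0 8 0 0" --pt "0 0 9 0 0"

```text
t: 11.55
eef_pos: [592.9, 43.8, 45.2]
tcp_rot: [3.141, -0.001, 0.593]
ft_force: [0.6, -0.6, -1.7]
opening: 0.397
grip_force: 30.0
```

Emit:
arm_command --pt "0 0 1 0 0" --pt "0 0 1.5 0 0" --pt "0 0 2 0 0" --pt "0 0 2.5 0 0" --pt "0 0 3 0 0"

```text
t: 12.05
eef_pos: [592.8, 43.8, 41.9]
tcp_rot: [-3.142, -0.0, 0.593]
ft_force: [-0.3, 0.1, -1.0]
opening: 0.395
grip_force: 30.0
```

Emit:
arm_command --pt "0 0 0.5 0 0" --pt "0 0 1 0 0" --pt "0 0 1 0 0"

```text
t: 12.35
eef_pos: [592.7, 43.8, 40.8]
tcp_rot: [-3.141, 0.0, 0.593]
ft_force: [-0.4, -0.1, -0.8]
opening: 0.393
grip_force: 30.0
```

Not in contact yet. Lowering in small steps.

Emit:
arm_command --pt "0 0 0.3 0 0" --pt "0 0 0.6 0 0" --pt "0 0 0.6 0 0"

```text
t: 12.65
eef_pos: [592.8, 43.8, 40.6]
tcp_rot: [3.141, -0.0, 0.593]
ft_force: [-0.8, 0.9, 3.3]
opening: 0.391
grip_force: 30.0
```

Contact: the force went from -0.8 to +3.3 N. Releasing.

Emit:
arm_command --pt "0 0 0 0 0.45" --pt "0 0 0 0 0.5" --pt "0 0 0 0 0.6" --pt "0 0 0 0 0.75" --pt "0 0 0 0 0.8"

```text
t: 13.15
eef_pos: [592.8, 43.8, 40.3]
tcp_rot: [-3.141, -0.0, 0.593]
ft_force: [0.3, -0.1, 0.3]
opening: 0.692
grip_force: 0.0
```

Emit:
arm_command --pt "0 0 0 0 0.8" --pt "0 0 0 0 0.8" --pt "0 0 0 0 0.8"

```text
t: 13.45
eef_pos: [592.8, 43.8, 40.3]
tcp_rot: [-3.142, -0.0, 0.593]
ft_force: [-0.4, 0.1, -0.3]
opening: 0.795
grip_force: 0.0
```

Emit:
arm_command --pt "0 0 -15 0 0.8" --pt "0 0 -40 0 0.8" --pt "0 0 -75 0 0.8" --pt "0 0 -110 0 0.8" --pt "0 0 -140 0 0.8"

```text
t: 13.95
eef_pos: [592.8, 43.8, 182.2]
tcp_rot: [3.141, -0.001, 0.593]
ft_force: [0.9, -0.2, -0.5]
opening: 0.799
grip_force: 0.0
```

Emit:
arm_command --pt "-20 0 0 0 0.8" --pt "-50 0 0 0 0.8" --pt "-80 0 0 0 0.8" --pt "-80 0 0 0 0.8" --pt "-80 0 0 0 0.8"

```text
t: 14.45
eef_pos: [526.7, -1.1, 180.8]
tcp_rot: [3.141, -0.001, 0.592]
ft_force: [-0.2, 0.3, -0.5]
opening: 0.804
grip_force: 0.0
```

Run:
```python
from h import *
s,c,T=wshot('w7.png'); print(s['eef_pos'],s['ft_force'],s['opening'],s['t'])
```

```text
[526.65504281  -1.12504724 180.75550786] [-0.24887224  0.26916628 -0.4850789 ] 0.8036628358092003 14.45
```

View pics/w7.png

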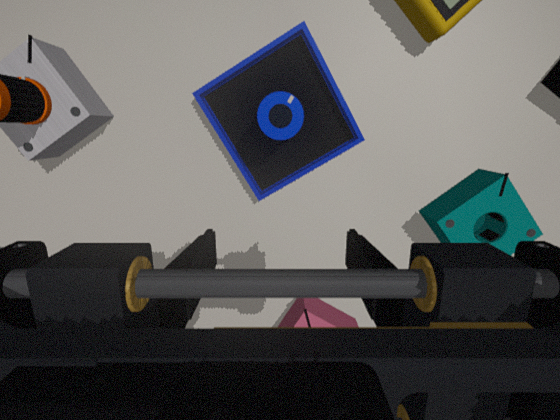

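The eyepiece stands upright at (280,115) in the middle of the tray, the orange one is untouched, and the gripper is clear. Handing in.

```bash
python3 -c "
from cell import env
print(env.job_done())"
```

```text
the job is handed in; nothing more can be done
None
```

The blue eyepiece was twisted 30° anticlockwise, then back to 30° clockwise, drawn straight up out of its mount and set down upright in the middle of the tray; the orange eyepiece was left alone, and the job was handed in at about 14.5 s (verdict not shown).

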